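# Find where a wooden drawer runner binds and back it off

## Task

The wooden sled in this drawer-runner track binds somewhere along its way. Slide it by its grip towards the end where the marker stands until you feel it bind firmly, without forcing it, so that it pushes the marker along to show the place; then back the sled off until its brass finger is about 20 mm clear of the marker, and let go. Leave the marker where the sled pushed it, do not touch it yourself, and do not disturb the things lying around the track.

Things in the scene. Friction and masses are not known exactly. Their poses are not given: they have to be found in the camera images.
- track: Fixed plywood base 125 x 460 x 18 mm on the bench with two L-shaped wooden runners (114 mm over both, tops 41 mm above the bench, 48 mm slot between their lips). Origin at bench height under its centre; y axis along the slot in the sliding direction, towards the end where the marker stands; x across, towards the runner with a metal rule; z up.
- guide_rail: The fixed runner with the metal rule, on the track's +x side; same origin and axes as the track. Inside its groove, out of sight, the wood is swollen: the sled binds there 75 to 200 mm from its start, after it has met the marker. There the resistance climbs 1 N per mm. Found: the swelling resists with 6 N or more for 0.2 s; above 18 N the wood is bruised and the job spoilt.
- sled: Wooden sled 64 x 100 mm, captive: slides only along the track's y axis, 290 mm in all, and stays where left (let go at the tight spot it springs back a few mm). Origin at bench height under the grip's centre, axes as the track's. Free sliding takes 2.5 N (3 N with the marker); so binding firmly means about 9 N push in all, the limit about 21 N.
- sled_grip (a point): Centre of the sled's grip, an upright dark wood block, rounded, 28 mm (track x) by 44 mm (track y), from 42 to 106 mm above the bench; this point is 84 mm above the bench. The arm may hold it across x.
- finger_front (a point): Centre of the front face of the sled's flat brass finger, which reaches over the runner with the rule (45 mm ahead of the grip's centre, 47 mm to the +x side, 45 mm above the bench). This face pushes the marker. Axes as the track's.
- marker: Small dark steel saddle, 16 mm long (y), top 50 mm above the bench, on the runner with the rule 36 to 60 mm to the +x side of the slot's centre line. Slides along y with light friction (0.5 N), stays where it is pushed. Only the sled may push it. Origin at bench height on the slot's centre line, level with the saddle's middle; axes as the track's.
- marker_back (a point): Centre of the marker's back face, which the brass finger meets. The gap is its distance along the track's y from the finger's front face: 0 when they touch.
- sanding_block: Bystander: sanding block 60 x 97 x 26 mm lying on the bench beside the track on the robot's side; origin under its centre.
- pot: Bystander: plain grey pot 71 mm across, 84 mm high, standing on the bench beyond the track; origin under its centre.
- stick_end: Bystander: short wood offcut 22 x 110 x 20 mm lying on the bench beside the track on the robot's side; origin under its centre.

How it is judged:
By the outcome, as a careful person would: the job done as asked, in the order asked, and still so for the second after the job is handed in, with the robot touching nothing.
It also fails if it takes over 61 s, if anything falls off the work surface, if the arm or the gripper's body presses on something with over 40 N, if the wrist force passes 120 N, or if a joint passes its speed limit or range.

## Robot

A 7-joint arm with a two-finger parallel gripper is mounted at the origin on the work surface; the furniture and walls round the work are solid. World frame = base frame: x ahead of the robot, y to its left, z up, the work surface at z = 0. Lengths are in m, angles in rad, forces in N, time in s.
With the tool pointing down it reaches from about 0.4 to 0.85 m from the base axis. Payload 10.4 kg.
Tool frame: the origin (TCP) lies between the finger pads; the fingertips stand manip.tcp_to_tips ahead of it and the grasp point (between the pads) lies 2 mm behind it (manip.tcp_to_tips is the distance from the TCP to the fingertips, in m); y points along the fingers, z is the direction in which the jaws open and shut, and the axes are right-handed (so a half turn about y gives the same grasp; the last joint's range is limited). The gripper opens to 85 mm and grips with 20 to 120 N. Pads are 22 mm wide; open, the fingers measure 114 mm over their backs; the gripper's body (76 mm by 85 mm) begins 54 mm behind the grasp point. The pads swing forward as they close: fully open they stand 13 mm farther back than shut.
Start: joints at [-1.257, 0.332, -0.065, 1.46, 0.022, 1.35, -0.088], TCP at [0.207, 0.59, 0.248] pointing down, gripper open.
Joint ranges: [-2.6, 2.6], [-0.5, 2.12], [-1.47, 1.34], [0.16, 2.42], [-1.27, 4.41], [0.06, 2.06], [-2.6, 2.6]. Speed limits (rad/s): [2.22, 2.22, 2.79, 2.79, 3.14, 3.14, 3.14].

## Interface

Orientations are given as a unit quaternion [x, y, z, w].
In Python, from workcell import manip gives the robot as it stands. The module is installed in compiled form; this text tells all that it offers.
- The arm moves only by the tool move_arm, never from a script. Its argument "increments" is a list of rows, each an object with "offset": the shift along the tool's x, y, z in m, a list of three; "yaw": the turn about the tool's y in degrees; "jaw": the closure in counts, from 0 (fully open) to 255 (shut). In form: [{"offset": [tx, ty, tz], "yaw": yaw, "jaw": jaw}, ...]. A call has 1 to 10 rows; each row is the pose to reach, as a shift and turn from the pose measured when the call began, along the tool's axes at that moment; what a row does not reach only later rows make up. A row lasts 1/12 s, in which the tool goes at most 41.7 mm and 7.16 degrees, less where a joint would pass 70% of its speed; a pose out of reach is approached as far as the arm can. A call with a gripper value outside its range is refused whole. The fingers move at their own pace and stop on an object; "squeeze" is the grip in N (left out, the last holds). Time passes only in rows, so rows that repeat a pose let the fingers close. It gives the time, the measured TCP pose, the force and the opening at its end, in the units of the state.
- manip.get_obs(): the state, without advancing time (a new reading comes with each control period).
- manip.camera(name): name is "scene" or "top" or "wrist"; returns a dict with "pixels" (420x560x3 uint8, red, green, blue), "depth" (420x560 float32, m along the optical axis (not along the pixel's ray), 0 where there is no reading), "intrinsics" (3x3 intrinsics, pixels), "R" (3x3) and "t" (3): a world point X has camera coordinates R X + t; the wrist camera has in their place "mount" (4x4, takes a point from camera to tool coordinates, whose origin is the TCP and whose axes are the tool frame's). Camera axes: x right, y down, z forward; pixel columns grow to the right and rows downward; lengths in m; the calibration is good to about 2 mm. A picture is of the moment at which its call begins: read the wrist's pose just before it.
- manip.hand_in(): hands the job in, once; it reports no verdict.
Trained networks look in a picture, given as the dict that the camera call returned (one of the last four; its "shot" number tells which), for a name from the list of things; names that differ only in an ending like _2 or _b are one class to them, and where a whole thing is asked for, a point or a joint stands for the part that bears it (a point fixed in the world has none). Each returns a list of dicts, best first, with "confidence" (0 to 1); they miss things now and then, are a little off and sometimes report something else, mostly with a low value. They report only what shows in the picture. A call takes as long as a camera call.
- manip.recognise(picture, query): "bbox" ([left, top, right, bottom] in pixels, round what is visible of it).
- manip.spot_point(picture, query): "centre" ([column, row] in pixels: a listed point, or the origin of a listed thing).
The state is a dict: "clock": time; "joint_pos": joint angles; "joint_velocities": joint speeds; "tau": joint torques, N m; "position": TCP position; "ee_rot": TCP orientation; "ft_force": force on the tool from outside, world axes, zero at the start; "torque": the same for the moment, N m; "grip_width": opening from 0.0 (shut) to 1.0 (fully open).
Only numpy, scipy, OpenCV 4.12 (cv2) and the standard library are available. Lean on these libraries where they do the work, as an engineer would, in place of code of your own. Each camera call takes 0.05 s, during which the arm holds its last target. There are 200 camera calls.

## Working session

There is one attempt and no reset: what is moved stays moved. The work goes in short steps, Python scripts to look and compute and a tool call to move; the robot and the scene stay as the last step left them, time stands still between calls to the robot, and variables do not carry over. Pictures are saved under pics/ and viewed, about 8 in all and at most 12, crops included, and the job is handed in when it is done.

Besides the shell and the picture viewer there is one more tool, called after "Emit:" in YAML: its name, and indented under it one key for each argument. move_arm: Moves the arm, as the interface text tells. Its arguments: {"type":"object","properties":{"increments":{"type":"array","items":{"type":"object","properties":{"offset":{"type":"array","items":{"type":"number"}},"yaw":{"type":"number"},"jaw":{"type":"number"}}}},"squeeze":{"type":"number"}},"required":["increments"]}

```bash
mkdir -p pics; cat > h.py <<'E'
import numpy as np, cv2
from workcell import manip
from scipy.spatial.transform import Rotation as Ro
def world(p,uv,z=None):
    K,R,t=p["intrinsics"],np.array(p["R"]),np.array(p["t"])
    u,v=uv; ray=R.T@(np.linalg.inv(K)@[u,v,1]); c=-R.T@t
    if z is None:
        d=p["depth"][int(round(v)),int(round(u))]; return c+ray*d
    return c+ray*(z-c[2])/ray[2]
def save(p,n): cv2.imwrite("pics/"+n,p["pixels"][:,:,::-1])
E
python3 - <<'E'
from h import *
o=manip.get_obs();print({k:np.round(v,3) for k,v in o.items()}, manip.tcp_to_tips); print(Ro.from_quat(o["ee_rot"]).as_matrix().round(3))
for n in ["top","scene"]:
    p=manip.camera(n);save(p,n+"1.png")
    for q,z in [("sled_grip",.084),("finger_front",.045),("marker_back",.045),("marker",0),("track",0),("sled",0),("sanding_block",0),("pot",0),("stick_end",0)]:
        for r in manip.spot_point(p,q)[:1]: print(n,q,np.round(r["centre"]),round(r["confidence"],2),world(p,r["centre"],z).round(3))
E
```

```text
{'clock': np.float64(0.0), 'joint_pos': array([-1.257,  0.333, -0.065,  1.461,  0.022,  1.35 , -0.089]), 'joint_velocities': array([-0.001,  0.001, -0.   , -0.   , -0.   ,  0.   , -0.   ]), 'tau': array([-1.0000e-03, -6.2545e+01,  4.9000e-02, -3.9163e+01,  1.6000e-02,
        1.0000e-02, -0.0000e+00]), 'position': array([0.206, 0.59 , 0.247]), 'ee_rot': array([ 0.698, -0.119,  0.118, -0.697]), 'ft_force': array([-0.561,  0.309,  0.314]), 'torque': array([-0.032, -0.017, -0.011]), 'grip_width': np.float64(1.001)} 0.017
[[ 0.944 -0.     0.33 ]
 [-0.33  -0.001  0.944]
 [ 0.    -1.    -0.001]]
top sled_grip [398. 268.] 0.91 [ 0.486 -0.181  0.084]
top finger_front [372. 238.] 0.62 [ 0.543 -0.137  0.045]
top marker_back [360. 231.] 0.42 [ 0.554 -0.113  0.045]
top track [322. 250.] 0.69 [ 0.517 -0.047  0.   ]
top sled [385. 271.] 0.81 [ 0.488 -0.173  0.   ]
top sanding_block [235. 291.] 0.78 [0.417 0.112 0.   ]
top pot [395. 206.] 0.84 [ 0.62  -0.182  0.   ]
top stick_end [357. 339.] 0.93 [ 0.354 -0.129  0.   ]
scene sled_grip [307. 302.] 0.82 [ 0.49  -0.171  0.084]
scene finger_front [325. 287.] 0.78 [ 0.543 -0.147  0.045]
scene marker_back [319. 270.] 0.71 [ 0.553 -0.114  0.045]
scene track [280. 265.] 0.83 [ 0.517 -0.047  0.   ]
scene sled [309. 329.] 0.85 [ 0.493 -0.177  0.   ]
scene sanding_block [187. 232.] 0.73 [0.405 0.106 0.   ]
scene pot [370. 292.] 0.89 [ 0.623 -0.174  0.   ]
scene stick_end [224. 348.] 0.8 [ 0.359 -0.135  0.   ]
```

View pics/top1.png

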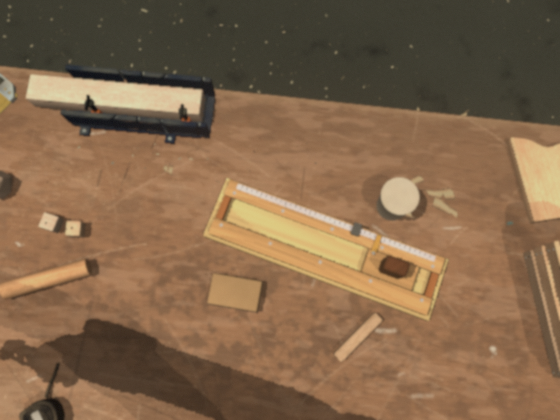

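View pics/scene1.png

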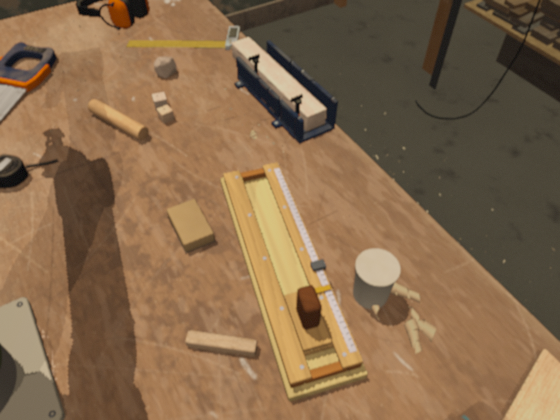

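The scene shows the track with the rule on the far side. The sled grip is at top (395,266), the marker at (357,230), and the pot at (400,195) stands beyond the sled. Next I'll get the track heading from depth.

```bash
python3 - <<'E'
from h import *
p=manip.camera("top");d=p["depth"];K,R,t=p["intrinsics"],np.array(p["R"]),np.array(p["t"])
v,u=np.mgrid[:420,:560]
C=np.stack([u,v,np.ones_like(u)],-1)@np.linalg.inv(K).T*d[...,None]
W=(C-t)@R
def sel(lo,hi,box): 
    x,y,z=W[...,0],W[...,1],W[...,2]
    return W[(z>lo)&(z<hi)&(x>box[0])&(x<box[1])&(y>box[2])&(y<box[3])&(d>0)]
P=sel(.032,.047,(.4,.65,-.35,.3))
print(len(P),cv2.minAreaRect(P[:,:2].astype(np.float32)*1000))
G=sel(.08,.125,(.44,.54,-.25,-.1));print(len(G),G.mean(0),G[:,2].max(),cv2.minAreaRect(G[:,:2].astype(np.float32)*1000))
o=manip.get_obs()["ee_rot"]
Rt=Ro.from_quat(o).as_matrix()
for tgt in [[.47,.2,.25],[.487,-.18,.18]]: print((Rt.T@(np.array(tgt)-manip.get_obs()["position"])).round(3))
E
```

```text
9114 ((511.8250427246094, -50.896453857421875), (448.4843444824219, 222.42294311523438), 88.87906646728516)
439 [ 0.48643987 -0.17197477  0.1024115 ] 0.11091860764620713 ((487.9940490722656, -174.04066467285156), (44.561153411865234, 28.805465698242188), 75.39263153076172)
[ 0.378 -0.002 -0.281]
[ 0.519  0.068 -0.634]
```

Emit:
move_arm:
  increments:
    - {"offset":[0.03,0,-0.02],"yaw":6,"jaw":0}
    - {"offset":[0.06,0,-0.045],"yaw":12,"jaw":0}
    - {"offset":[0.09,0,-0.067],"yaw":19,"jaw":0}
    - {"offset":[0.12,0,-0.09],"yaw":26,"jaw":0}
    - {"offset":[0.15,0,-0.112],"yaw":33,"jaw":0}
    - {"offset":[0.18,0,-0.135],"yaw":40,"jaw":0}
    - {"offset":[0.21,0,-0.157],"yaw":47,"jaw":0}
    - {"offset":[0.24,0,-0.18],"yaw":54,"jaw":0}
    - {"offset":[0.27,0,-0.202],"yaw":61,"jaw":0}
    - {"offset":[0.3,0,-0.225],"yaw":68,"jaw":0}

```text
clock: 1.88
position: [0.416, 0.2769, 0.2486]
ee_rot: [-0.51, 0.49, -0.489, 0.511]
ft_force: [0.8, 0.0, 0.4]
grip_width: 1.006
```

```bash
cat >> h.py <<'E'
def off(tgt,ang):
    o=manip.get_obs();M=Ro.from_quat(o["ee_rot"]).as_matrix()
    a=np.degrees(np.arctan2(M[1,2],M[0,2]))
    print("clk",o["clock"],"pos",o["position"].round(4),"zang",a.round(2),"tilt",M[:,1].round(3),"F",o["ft_force"].round(2),"grip",o["grip_width"],"j",o["joint_pos"].round(2))
    print("off",(M.T@(np.array(tgt)-o["position"])).round(4),"yaw",round(a-ang,2))
E
python3 -c "
from h import *
off([.487,-.174,.19],-14)"
```

```text
clk 1.8833 pos [0.416  0.2769 0.2486] zang 2.37 tilt [ 0.     0.001 -1.   ] F [0.79 0.04 0.39] grip 1.0061737232227232 j [-0.93  0.05  0.26  1.8  -0.01  1.3  -0.62]
off [0.4535 0.0583 0.0522] yaw 16.37
```

Emit:
move_arm:
  increments:
    - {"offset":[0.04,0,0.005],"yaw":3,"jaw":0}
    - {"offset":[0.08,0,0.01],"yaw":6,"jaw":0}
    - {"offset":[0.12,0,0.015],"yaw":9,"jaw":0}
    - {"offset":[0.16,0,0.02],"yaw":12,"jaw":0}
    - {"offset":[0.2,0,0.025],"yaw":14,"jaw":0}
    - {"offset":[0.24,0,0.03],"yaw":16.4,"jaw":0}
    - {"offset":[0.28,0,0.035],"yaw":16.4,"jaw":0}
    - {"offset":[0.32,0,0.04],"yaw":16.4,"jaw":0}
    - {"offset":[0.36,0,0.045],"yaw":16.4,"jaw":0}
    - {"offset":[0.4,0,0.05],"yaw":16.4,"jaw":0}

```text
clock: 2.72
position: [0.4825, -0.1228, 0.2488]
ee_rot: [0.434, -0.557, 0.557, -0.436]
ft_force: [1.7, 0.4, 0.3]
grip_width: 1.0
```

```bash
python3 - <<'E'
from h import *
off([.487,-.174,.19],-14)
o=manip.get_obs();p=manip.camera("wrist");save(p,"w1.png")
M=np.eye(4);M[:3,:3]=Ro.from_quat(o["ee_rot"]).as_matrix();M[:3,3]=o["position"]
T=np.linalg.inv(M@p["mount"]);p["R"],p["t"]=T[:3,:3],T[:3,3]
for q,z in [("sled_grip",.084),("finger_front",.045),("marker_back",.045),("marker",0),("sled",0),("track",0)]:
    for r in manip.spot_point(p,q)[:1]: print(q,np.round(r["centre"]),round(r["confidence"],2),world(p,r["centre"],z).round(4))
d=p["depth"];v,u=np.mgrid[:420,:560]
W=(np.stack([u,v,np.ones_like(u)],-1)@np.linalg.inv(p["intrinsics"]).T*d[...,None]-p["t"])@p["R"]
g=W[(W[...,2]>.07)&(W[...,2]<.12)&(d>0)&(np.hypot(W[...,0]-.487,W[...,1]+.174)<.04)]
print(len(g),g.max(0),cv2.minAreaRect(g[:,:2].astype(np.float32)*1000))
E
```

```text
clk 2.7167 pos [ 0.4825 -0.1228  0.2488] zang -14.02 tilt [ 0.002  0.001 -1.   ] F [1.71 0.37 0.27] grip 0.9999315535060014 j [-0.53  0.03  0.71  1.82 -0.02  1.3  -0.06]
off [0.0487 0.0588 0.0167] yaw -0.02
sled_grip [296. 246.] 0.78 [ 0.4898 -0.1761  0.084 ]
finger_front [340. 190.] 0.77 [ 0.5461 -0.1437  0.045 ]
marker_back [333. 155.] 0.64 [ 0.5465 -0.1073  0.045 ]
sled [290. 216.] 0.78 [ 0.489  -0.1745  0.    ]
track [290. 104.] 0.76 [ 0.5181 -0.05    0.    ]
1660 [ 0.50590056 -0.15139783  0.10799116] ((488.78387451171875, -174.0970001220703), (42.71795654296875, 27.918601989746094), 75.92656707763672)
```

View pics/w1.png

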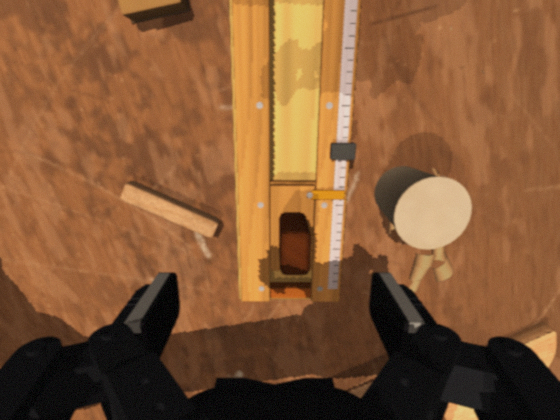

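The wrist view shows the grip at (294,243), the brass finger at (328,195), and the marker at (343,151). The jaws line up with the track and the pot is well clear.

```bash
python3 - <<'E'
from h import *
o=manip.get_obs();p=manip.camera("wrist")
M=np.eye(4);M[:3,:3]=Ro.from_quat(o["ee_rot"]).as_matrix();M[:3,3]=o["position"]
T=np.linalg.inv(M@p["mount"]);p["R"],p["t"]=T[:3,:3],T[:3,3]
for a,b in [((232,5),(241,290)),((356,5),(339,290))]:
    A,B=world(p,a,.041),world(p,b,.041);e=A-B;print(A,B,np.degrees(np.arctan2(e[1],e[0])))
# rule: bright low-saturation pixels
h=cv2.cvtColor(p["pixels"],cv2.COLOR_RGB2HSV);m=(h[...,1]<60)&(h[...,2]>150);v,u=np.nonzero(m);k=(u>325)&(u<360)&(v<300)
Q=np.array([world(p,(a,b),.041)[:2] for a,b in zip(u[k],v[k])],np.float32)
l=cv2.fitLine(Q,cv2.DIST_HUBER,0,.001,.001).ravel();print(len(Q),l,np.degrees(np.arctan2(l[1],l[0])))
d=p["depth"];v,u=np.mgrid[:420,:560]
W=(np.stack([u,v,np.ones_like(u)],-1)@np.linalg.inv(p["intrinsics"]).T*d[...,None]-p["t"])@p["R"]
P=W[(abs(W[...,2]-.041)<.006)&(d>0)&(W[...,1]<.15)&(W[...,0]>.42)&(v<300)&(u>225)&(u<362)]
print(len(P),cv2.minAreaRect(P[:,:2].astype(np.float32)*1000))
off([.489,-.1745,.19],-13.5);off([.489,-.1745,.088],-13.5)
E
```

```text
[0.48486991 0.04695133 0.041     ] [ 0.41507213 -0.23026638  0.041     ] 75.86782719374804
[0.59082898 0.02060688 0.041     ] [ 0.52403725 -0.25736175  0.041     ] 76.48882001905463
2287 [ 0.24621128  0.96921617  0.56215966 -0.07788235] 75.74657
21220 ((505.9375, -110.97991943359375), (306.3774108886719, 116.49455261230469), 75.75904846191406)
clk 3.1167 pos [ 0.4826 -0.1193  0.2483] zang -13.9 tilt [ 0.     0.001 -1.   ] F [0.21 0.32 0.66] grip 1.0004952738014945 j [-0.53  0.03  0.7   1.82 -0.02  1.3  -0.06]
off [0.0521 0.0582 0.0194] yaw -0.4
clk 3.1167 pos [ 0.4826 -0.1193  0.2483] zang -13.9 tilt [ 0.     0.001 -1.   ] F [0.21 0.32 0.66] grip 1.0004952738014945 j [-0.53  0.03  0.7   1.82 -0.02  1.3  -0.06]
off [0.0522 0.1602 0.0194] yaw -0.4
```

Emit:
move_arm:
  increments:
    - {"offset":[0.026,0.02,0.01],"yaw":0.2,"jaw":0}
    - {"offset":[0.052,0.05,0.0194],"yaw":0.2,"jaw":0}
    - {"offset":[0.0522,0.08,0.0194],"yaw":0.2,"jaw":0}
    - {"offset":[0.0522,0.105,0.0194],"yaw":0.2,"jaw":0}
    - {"offset":[0.0522,0.13,0.0194],"yaw":0.2,"jaw":0}
    - {"offset":[0.0522,0.15,0.0194],"yaw":0.2,"jaw":0}
    - {"offset":[0.0522,0.166,0.0194],"yaw":0.2,"jaw":0}
    - {"offset":[0.0522,0.166,0.0194],"yaw":0.2,"jaw":0}
    - {"offset":[0.0522,0.166,0.0194],"yaw":0.2,"jaw":0}

```text
clock: 3.87
position: [0.4888, -0.1737, 0.0821]
ee_rot: [-0.435, 0.558, -0.557, 0.435]
ft_force: [-0.3, 0.1, 0.9]
grip_width: 0.999
```

```bash
python3 - <<'E'
from h import *
off([.489,-.1745,.0825],-14.1)
p=manip.camera("scene");cv2.imwrite("pics/s2.png",cv2.resize(p["pixels"][200:400,200:440,::-1],None,fx=3,fy=3))
E
```

```text
clk 3.8667 pos [ 0.4888 -0.1737  0.0821] zang -14.03 tilt [-0.001  0.001 -1.   ] F [-0.32  0.13  0.87] grip 0.9991077685828943 j [-0.37  0.32  0.72  1.95 -0.26  0.96  0.23]
off [ 0.0008 -0.0004  0.0004] yaw 0.07
```

View pics/s2.png

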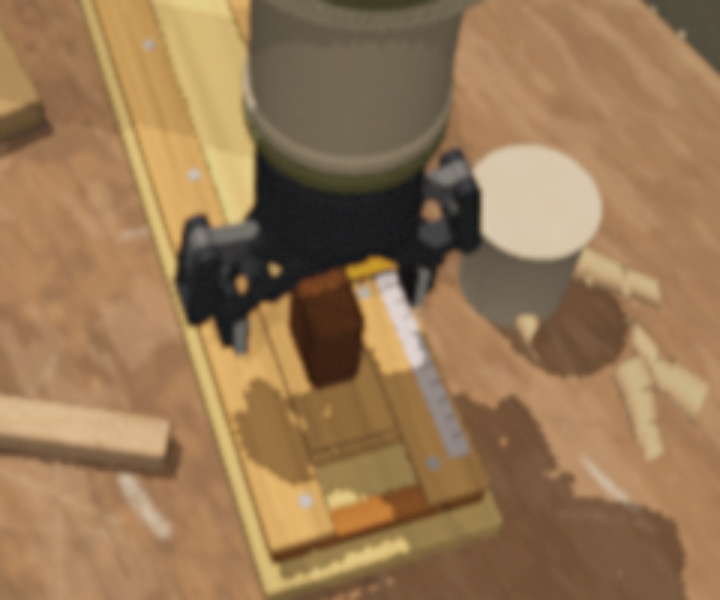

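The open fingers straddle the grip (crop 325,330) with clearance on both sides. I'll close them.

Emit:
move_arm:
  squeeze: 40
  increments:
    - {"offset":[0,0,0],"yaw":0,"jaw":120}
    - {"offset":[0,0,0],"yaw":0,"jaw":200}
    - {"offset":[0,0,0],"yaw":0,"jaw":255}
    - {"offset":[0,0,0],"yaw":0,"jaw":255}
    - {"offset":[0,0,0],"yaw":0,"jaw":255}
    - {"offset":[0,0,0],"yaw":0,"jaw":255}
    - {"offset":[0,0,0],"yaw":0,"jaw":255}
    - {"offset":[0,0,0],"yaw":0,"jaw":255}

```text
clock: 4.58
position: [0.4895, -0.1739, 0.0834]
ee_rot: [-0.434, 0.558, -0.557, 0.436]
ft_force: [-2.8, 1.7, 6.8]
grip_width: 0.325
```

```bash
cat >> h.py <<'E'
def st():
    o=manip.get_obs();a=np.radians(75.9);e=np.array([np.cos(a),np.sin(a),0]);x=np.array([e[1],-e[0],0]);M=Ro.from_quat(o["ee_rot"]).as_matrix()
    q=o["position"]-[.4888,-.1737,.0821]
    print("clk %.2f s %.4f lat %.4f z %.4f Fpush %.2f Flat %.2f Fz %.2f grip %.3f zang %.2f"%(o["clock"],q@e,q@x,q[2],-o["ft_force"]@e,o["ft_force"]@x,o["ft_force"][2],o["grip_width"],np.degrees(np.arctan2(M[1,2],M[0,2]))))
    print("tool offset for 10 mm push",(M.T@e*.01).round(5))
E
python3 -c "
from h import *
st()"
```

```text
clk 4.58 s -0.0001 lat 0.0007 z 0.0013 Fpush -0.96 Flat -3.11 Fz 6.75 grip 0.325 zang -14.06
tool offset for 10 mm push [-1.e-02  2.e-05  1.e-05]
```

Emit:
move_arm:
  increments:
    - {"offset":[-0.002,0,0],"yaw":0,"jaw":255}
    - {"offset":[-0.005,0,0],"yaw":0,"jaw":255}
    - {"offset":[-0.009,0,0],"yaw":0,"jaw":255}
    - {"offset":[-0.013,0,0],"yaw":0,"jaw":255}
    - {"offset":[-0.017,0,0],"yaw":0,"jaw":255}
    - {"offset":[-0.021,0,0],"yaw":0,"jaw":255}
    - {"offset":[-0.024,0,0],"yaw":0,"jaw":255}
    - {"offset":[-0.027,0,0],"yaw":0,"jaw":255}
    - {"offset":[-0.03,0,0],"yaw":0,"jaw":255}

```text
clock: 5.33
position: [0.4968, -0.1445, 0.0835]
ee_rot: [-0.434, 0.558, -0.557, 0.436]
ft_force: [-0.5, -3.1, -1.6]
grip_width: 0.327
```

```bash
python3 -c "
from h import *
st()"
```

```text
clk 5.33 s 0.0303 lat 0.0007 z 0.0014 Fpush 3.14 Flat 0.29 Fz -1.62 grip 0.327 zang -14.05
tool offset for 10 mm push [-1.e-02  2.e-05  1.e-05]
```

Emit:
move_arm:
  increments:
    - {"offset":[-0.003,0,0],"yaw":0,"jaw":255}
    - {"offset":[-0.006,0,0],"yaw":0,"jaw":255}
    - {"offset":[-0.01,0,0],"yaw":0,"jaw":255}
    - {"offset":[-0.014,0,0],"yaw":0,"jaw":255}
    - {"offset":[-0.018,0,0],"yaw":0,"jaw":255}
    - {"offset":[-0.022,0,0],"yaw":0,"jaw":255}
    - {"offset":[-0.026,0,0],"yaw":0,"jaw":255}
    - {"offset":[-0.03,0,0],"yaw":0,"jaw":255}
    - {"offset":[-0.034,0,0],"yaw":0,"jaw":255}
    - {"offset":[-0.038,0,0],"yaw":0,"jaw":255}

```text
clock: 6.17
position: [0.5062, -0.1073, 0.0835]
ee_rot: [-0.434, 0.558, -0.557, 0.436]
ft_force: [1.6, -3.5, -4.4]
grip_width: 0.322
```

```bash
python3 -c "
from h import *
st()"
```

```text
clk 6.17 s 0.0687 lat 0.0007 z 0.0014 Fpush 2.98 Flat 2.38 Fz -4.43 grip 0.322 zang -14.05
tool offset for 10 mm push [-1.e-02  2.e-05  1.e-05]
```

Emit:
move_arm:
  increments:
    - {"offset":[-0.002,0,0],"yaw":0,"jaw":255}
    - {"offset":[-0.004,0,0],"yaw":0,"jaw":255}
    - {"offset":[-0.006,0,0],"yaw":0,"jaw":255}
    - {"offset":[-0.008,0,0],"yaw":0,"jaw":255}
    - {"offset":[-0.01,0,0],"yaw":0,"jaw":255}
    - {"offset":[-0.01,0,0],"yaw":0,"jaw":255}

```text
clock: 6.67
position: [0.5088, -0.0971, 0.0835]
ee_rot: [-0.434, 0.558, -0.557, 0.436]
ft_force: [2.5, -2.6, -4.6]
grip_width: 0.319
```

Emit:
move_arm:
  increments:
    - {"offset":[-0.0015,0,0.0001],"yaw":0,"jaw":255}
    - {"offset":[-0.003,0,0.0002],"yaw":0,"jaw":255}
    - {"offset":[-0.0045,0,0.0003],"yaw":0,"jaw":255}
    - {"offset":[-0.006,0,0.0003],"yaw":0,"jaw":255}
    - {"offset":[-0.0075,0,0.0003],"yaw":0,"jaw":255}
    - {"offset":[-0.009,0,0.0003],"yaw":0,"jaw":255}

```text
clock: 7.17
position: [0.5111, -0.0883, 0.0835]
ee_rot: [-0.434, 0.558, -0.557, 0.436]
ft_force: [-0.9, -2.6, -0.3]
grip_width: 0.321
```

Emit:
move_arm:
  increments:
    - {"offset":[-0.0015,0,0],"yaw":0,"jaw":255}
    - {"offset":[-0.003,0,0],"yaw":0,"jaw":255}
    - {"offset":[-0.0045,0,0],"yaw":0,"jaw":255}
    - {"offset":[-0.006,0,0],"yaw":0,"jaw":255}
    - {"offset":[-0.0075,0,0],"yaw":0,"jaw":255}
    - {"offset":[-0.009,0,0],"yaw":0,"jaw":255}

```text
clock: 7.67
position: [0.5133, -0.0794, 0.0835]
ee_rot: [-0.435, 0.558, -0.557, 0.436]
ft_force: [-0.4, -2.8, -2.3]
grip_width: 0.319
```

Emit:
move_arm:
  increments:
    - {"offset":[-0.0015,0,0],"yaw":0,"jaw":255}
    - {"offset":[-0.003,0,0],"yaw":0,"jaw":255}
    - {"offset":[-0.0045,0,0],"yaw":0,"jaw":255}
    - {"offset":[-0.006,0,0],"yaw":0,"jaw":255}
    - {"offset":[-0.0075,0,0],"yaw":0,"jaw":255}
    - {"offset":[-0.009,0,0],"yaw":0,"jaw":255}

```text
clock: 8.17
position: [0.5156, -0.0705, 0.0835]
ee_rot: [-0.435, 0.558, -0.557, 0.436]
ft_force: [0.3, -2.7, -3.4]
grip_width: 0.323
```

Emit:
move_arm:
  increments:
    - {"offset":[-0.0015,0,0],"yaw":0,"jaw":255}
    - {"offset":[-0.003,0,0],"yaw":0,"jaw":255}
    - {"offset":[-0.0045,0,0],"yaw":0,"jaw":255}
    - {"offset":[-0.006,0,0],"yaw":0,"jaw":255}
    - {"offset":[-0.0075,0,0],"yaw":0,"jaw":255}
    - {"offset":[-0.009,0,0],"yaw":0,"jaw":255}

```text
clock: 8.67
position: [0.5178, -0.0617, 0.0835]
ee_rot: [-0.434, 0.558, -0.557, 0.436]
ft_force: [1.5, -3.6, -3.4]
grip_width: 0.318
```

Emit:
move_arm:
  increments:
    - {"offset":[-0.0015,0,0.0001],"yaw":0,"jaw":255}
    - {"offset":[-0.003,0,0.0001],"yaw":0,"jaw":255}
    - {"offset":[-0.0045,0,0.0002],"yaw":0,"jaw":255}
    - {"offset":[-0.006,0,0.0002],"yaw":0,"jaw":255}
    - {"offset":[-0.0075,0,0.0002],"yaw":0,"jaw":255}
    - {"offset":[-0.009,0,0.0002],"yaw":0,"jaw":255}

```text
clock: 9.17
position: [0.5201, -0.0528, 0.0835]
ee_rot: [-0.435, 0.558, -0.557, 0.436]
ft_force: [-1.2, -3.0, -1.9]
grip_width: 0.325
```

Emit:
move_arm:
  increments:
    - {"offset":[-0.0015,0,0],"yaw":0,"jaw":255}
    - {"offset":[-0.003,0,0],"yaw":0,"jaw":255}
    - {"offset":[-0.0045,0,0],"yaw":0,"jaw":255}
    - {"offset":[-0.006,0,0],"yaw":0,"jaw":255}
    - {"offset":[-0.0075,0,0],"yaw":0,"jaw":255}
    - {"offset":[-0.009,0,0],"yaw":0,"jaw":255}

```text
clock: 9.67
position: [0.5223, -0.0439, 0.0835]
ee_rot: [-0.435, 0.558, -0.557, 0.436]
ft_force: [0.2, -3.0, -2.7]
grip_width: 0.324
```

Emit:
move_arm:
  increments:
    - {"offset":[-0.0015,0,0],"yaw":0,"jaw":255}
    - {"offset":[-0.003,0,0],"yaw":0,"jaw":255}
    - {"offset":[-0.0045,0,0],"yaw":0,"jaw":255}
    - {"offset":[-0.006,0,0],"yaw":0,"jaw":255}
    - {"offset":[-0.0075,0,0],"yaw":0,"jaw":255}
    - {"offset":[-0.009,0,0],"yaw":0,"jaw":255}

```text
clock: 10.17
position: [0.5246, -0.0351, 0.0835]
ee_rot: [-0.435, 0.558, -0.557, 0.436]
ft_force: [0.7, -2.4, -3.6]
grip_width: 0.328
```

Emit:
move_arm:
  increments:
    - {"offset":[-0.0015,0,0],"yaw":0,"jaw":255}
    - {"offset":[-0.003,0,0],"yaw":0,"jaw":255}
    - {"offset":[-0.0045,0,0],"yaw":0,"jaw":255}
    - {"offset":[-0.006,0,0],"yaw":0,"jaw":255}
    - {"offset":[-0.0075,0,0],"yaw":0,"jaw":255}
    - {"offset":[-0.009,0,0],"yaw":0,"jaw":255}

```text
clock: 10.67
position: [0.5268, -0.0262, 0.0835]
ee_rot: [-0.435, 0.558, -0.557, 0.436]
ft_force: [0.1, -4.0, -3.3]
grip_width: 0.326
```

Emit:
move_arm:
  increments:
    - {"offset":[-0.001,0,0],"yaw":0,"jaw":255}
    - {"offset":[-0.002,0,0],"yaw":0,"jaw":255}
    - {"offset":[-0.003,0,0],"yaw":0,"jaw":255}
    - {"offset":[-0.004,0,0],"yaw":0,"jaw":255}

```text
clock: 11.0
position: [0.5277, -0.0227, 0.0835]
ee_rot: [-0.435, 0.558, -0.557, 0.436]
ft_force: [-0.0, -6.0, -2.7]
grip_width: 0.321
```

The force is climbing, 5.8 N now. I'll go on gently.

Emit:
move_arm:
  increments:
    - {"offset":[-0.001,0,0],"yaw":0,"jaw":255}
    - {"offset":[-0.002,0,0],"yaw":0,"jaw":255}
    - {"offset":[-0.003,0,0],"yaw":0,"jaw":255}
    - {"offset":[-0.004,0,0],"yaw":0,"jaw":255}

```text
clock: 11.33
position: [0.5284, -0.0199, 0.0835]
ee_rot: [-0.435, 0.558, -0.558, 0.435]
ft_force: [-1.4, -9.2, -2.2]
grip_width: 0.318
```

Emit:
move_arm:
  increments:
    - {"offset":[-0.001,0,0],"yaw":0,"jaw":255}
    - {"offset":[-0.002,0,0],"yaw":0,"jaw":255}
    - {"offset":[-0.003,0,0],"yaw":0,"jaw":255}
    - {"offset":[-0.0035,0,0],"yaw":0,"jaw":255}
    - {"offset":[-0.0035,0,0],"yaw":0,"jaw":255}
    - {"offset":[-0.0035,0,0],"yaw":0,"jaw":255}
    - {"offset":[-0.0035,0,0],"yaw":0,"jaw":255}

```text
clock: 11.92
position: [0.5289, -0.018, 0.0835]
ee_rot: [0.435, -0.558, 0.558, -0.434]
ft_force: [-2.0, -9.1, -1.7]
grip_width: 0.326
```

```bash
python3 -c "
from h import *
st()"
```

```text
clk 11.92 s 0.1608 lat 0.0009 z 0.0014 Fpush 9.37 Flat 0.24 Fz -1.72 grip 0.326 zang -14.15
tool offset for 10 mm push [-1.e-02 -1.e-05 -1.e-05]
```

Emit:
move_arm:
  increments:
    - {"offset":[-0.0015,0,0],"yaw":0,"jaw":255}
    - {"offset":[-0.003,0,0],"yaw":0,"jaw":255}
    - {"offset":[-0.004,0,0],"yaw":0,"jaw":255}
    - {"offset":[-0.004,0,0],"yaw":0,"jaw":255}
    - {"offset":[-0.004,0,0],"yaw":0,"jaw":255}

```text
clock: 12.33
position: [0.5294, -0.0159, 0.0835]
ee_rot: [0.435, -0.557, 0.559, -0.433]
ft_force: [-2.6, -10.2, -0.7]
grip_width: 0.322
```

```bash
python3 -c "
from h import *
st()"
```

```text
clk 12.33 s 0.1629 lat 0.0009 z 0.0014 Fpush 10.50 Flat -0.05 Fz -0.74 grip 0.322 zang -14.22
tool offset for 10 mm push [-1.e-02 -3.e-05 -2.e-05]
```

Firm bind: total push is about 10.5 N, held. Backing off 20 mm now.

Emit:
move_arm:
  increments:
    - {"offset":[0.003,0,0],"yaw":0,"jaw":255}
    - {"offset":[0.006,0,0],"yaw":0,"jaw":255}
    - {"offset":[0.009,0,0],"yaw":0,"jaw":255}
    - {"offset":[0.012,0,0],"yaw":0,"jaw":255}
    - {"offset":[0.015,0,0],"yaw":0,"jaw":255}
    - {"offset":[0.018,0,0],"yaw":0,"jaw":255}
    - {"offset":[0.02,0,0],"yaw":0,"jaw":255}
    - {"offset":[0.02,0,0],"yaw":0,"jaw":255}
    - {"offset":[0.02,0,0],"yaw":0,"jaw":255}

```text
clock: 13.08
position: [0.5244, -0.0356, 0.0835]
ee_rot: [0.435, -0.557, 0.559, -0.433]
ft_force: [1.9, -1.3, -5.3]
grip_width: 0.326
```

```bash
python3 - <<'E'
from h import *
st()
o=manip.get_obs();p=manip.camera("wrist");cv2.imwrite("pics/w2.png",p["pixels"][:,:,::-1])
M=np.eye(4);M[:3,:3]=Ro.from_quat(o["ee_rot"]).as_matrix();M[:3,3]=o["position"]
T=np.linalg.inv(M@p["mount"]);p["R"],p["t"]=T[:3,:3],T[:3,3]
for q in ["finger_front","marker_back"]:
    for r in manip.spot_point(p,q)[:2]: print(q,np.round(r["centre"]),round(r["confidence"],2),world(p,r["centre"],.045).round(4))
E
```

```text
clk 13.08 s 0.1426 lat 0.0009 z 0.0014 Fpush 0.80 Flat 2.18 Fz -5.32 grip 0.326 zang -14.23
tool offset for 10 mm push [-1.e-02 -4.e-05 -2.e-05]
finger_front [368. 176.] 0.94 [ 0.5803 -0.004   0.045 ]
finger_front [275. 250.] 0.54 [ 0.5248 -0.0319  0.045 ]
marker_back [368. 137.] 0.78 [0.5833 0.0152 0.045 ]
```

View pics/w2.png

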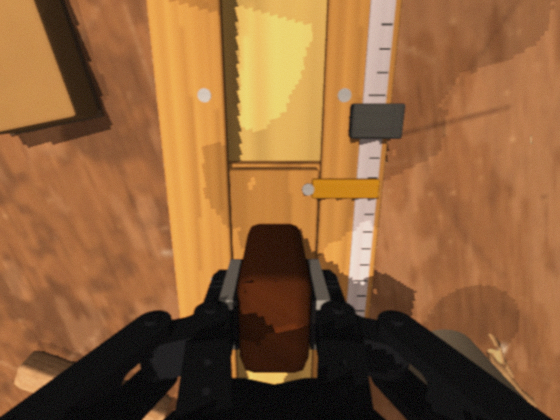

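The wrist view shows the marker (377,121) clear of the brass finger (345,188). The measured gap is about 19.4 mm, against 20.3 mm from the arm's travel. Releasing and rising.

Emit:
move_arm:
  increments:
    - {"offset":[0,0,0],"yaw":0,"jaw":200}
    - {"offset":[0,0,0],"yaw":0,"jaw":130}
    - {"offset":[0,0,0],"yaw":0,"jaw":60}
    - {"offset":[0,0,0],"yaw":0,"jaw":0}
    - {"offset":[0,0,0],"yaw":0,"jaw":0}
    - {"offset":[0,0,0],"yaw":0,"jaw":0}
    - {"offset":[0,0,0],"yaw":0,"jaw":0}
    - {"offset":[0,0,0],"yaw":0,"jaw":0}

```text
clock: 13.9
position: [0.5244, -0.0356, 0.0835]
ee_rot: [0.435, -0.557, 0.559, -0.433]
ft_force: [0.1, -0.7, -0.4]
grip_width: 0.999
```

Emit:
move_arm:
  increments:
    - {"offset":[0,-0.01,0],"yaw":0,"jaw":0}
    - {"offset":[0,-0.03,0],"yaw":0,"jaw":0}
    - {"offset":[0,-0.05,0],"yaw":0,"jaw":0}
    - {"offset":[0,-0.08,0],"yaw":0,"jaw":0}
    - {"offset":[0,-0.11,0],"yaw":0,"jaw":0}
    - {"offset":[0,-0.14,0],"yaw":0,"jaw":0}
    - {"offset":[0,-0.15,0],"yaw":0,"jaw":0}
    - {"offset":[0,-0.15,0],"yaw":0,"jaw":0}

```text
clock: 14.57
position: [0.526, -0.0353, 0.2369]
ee_rot: [0.434, -0.557, 0.559, -0.435]
ft_force: [-0.7, 0.2, -0.5]
grip_width: 1.003
```

```bash
python3 - <<'E'
from h import *
st()
o=manip.get_obs();p=manip.camera("wrist");save(p,"w3.png")
M=np.eye(4);M[:3,:3]=Ro.from_quat(o["ee_rot"]).as_matrix();M[:3,3]=o["position"]
T=np.linalg.inv(M@p["mount"]);p["R"],p["t"]=T[:3,:3],T[:3,3]
for q in ["finger_front","marker_back"]:
    for r in manip.spot_point(p,q)[:1]: print(q,np.round(r["centre"]),round(r["confidence"],2),world(p,r["centre"],.045).round(4))
t=manip.camera("top")
for q in ["sanding_block","pot","stick_end"]: print(q,world(t,manip.spot_point(t,q)[0]["centre"],0).round(3))
E
```

```text
clk 14.57 s 0.1433 lat 0.0024 z 0.1548 Fpush -0.00 Flat -0.71 Fz -0.52 grip 1.003 zang -14.24
tool offset for 10 mm push [-1.e-02 -1.e-05 -2.e-05]
finger_front [323. 141.] 0.93 [ 0.5821 -0.0028  0.045 ]
marker_back [319. 120.] 0.57 [0.5819 0.017  0.045 ]
sanding_block [0.417 0.11  0.   ]
pot [ 0.621 -0.178  0.   ]Traceback (most recent call last):
  File "<stdin>", line 9, in <module>
IndexError: list index out of range
```

View pics/w3.png

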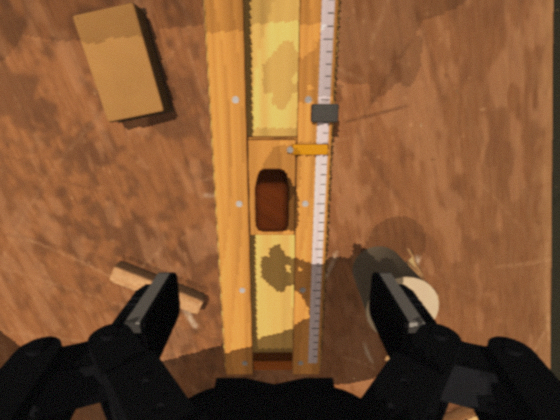

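The sled is free. The finger (325,148) and marker (325,113) are about 19 mm apart, and the bystanders are in place. Handing in.

```bash
python3 -c "
from workcell import manip
print(manip.hand_in())"
```

```text
the job is handed in; nothing more can be done
None
```

The sled bound about 153 mm from its start. I pushed about 10 mm further, until the total push held at 9–10.5 N. That is about 6.5–7.5 N from the swelling, held for more than 0.5 s and well under the 18 N limit. I then backed the sled off 20 mm, let go and raised the arm clear. The job was handed in after about 15 s.

**Gap:** the arm's travel gave 20.3 mm. The wrist camera gave 19.4 mm before release and 19.2 mm after, so they agree to about 1 mm.

**Marker:** only the brass finger pushed it.

**Things around the track:** the sanding block and pot measured within 4 mm of where they started. The network missed the offcut in the last top picture, so I have no number for it. It was visible lying beside the track in the last wrist picture, and the arm never went near it.

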